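# Bed cartridge seals on the sprung press plate

## Task

Stand all the cream filter cartridges standing loose near the robot, on its left (two or three; not those at the back of the bench or in the white tray) upright on the sprung plate of the press fixture, spread so that the plate is evenly loaded, then hold the flat tamper by its wooden grip and press it squarely down on all of them together until the plate is fully down and level, keeping it there for a second or two. Afterwards put the tamper back flat on the rubber mat, lying along it, and stand the pressed cartridges upright in the grey tray. The cartridges are brittle: pinch them as lightly as the gripper can, set them down softly and never lean hard on any of them; leave the blue bottle part and the tin where they stand.

Things in the scene. Friction and masses are not known exactly. Their poses are not given: they have to be found in the camera images.
- cartridge_a: Cream filter cartridge with a black O-ring, a plain upright cylinder for handling, 41 mm across the body (45 over the O-ring), 72 mm tall, 45 g, brittle: no more than 70 N of finger contact (the two fingers added, so 35 N each) and 25 N of pressing. Starts upright on the bench, ahead and to the robot's left; origin: centre of its underside, z up its axis. May be absent.
- cartridge_b: Cream filter cartridge with a black O-ring, a plain upright cylinder for handling, 41 mm across the body (45 over the O-ring), 72 mm tall, 45 g, brittle: no more than 70 N of finger contact (the two fingers added, so 35 N each) and 25 N of pressing. Starts upright on the bench, ahead and to the robot's left; origin: centre of its underside, z up its axis. May be absent.
- cartridge_c: Cream filter cartridge with a black O-ring, a plain upright cylinder for handling, 41 mm across the body (45 over the O-ring), 72 mm tall, 45 g, brittle: no more than 70 N of finger contact (the two fingers added, so 35 N each) and 25 N of pressing. Starts upright on the bench, ahead and to the robot's left; origin: centre of its underside, z up its axis. May be absent.
- tamper: Flat tamper: aluminium bar 56 (x) x 175 (y) x 12 mm with a square wooden grip 30 x 30 mm standing on its middle, from 12 to 68 mm above the underside; 0.24 to 0.38 kg. Origin: centre of the underside, z up, y along the bar. Starts lying on the rubber mat.
- rest_mat: Fixed flat black rubber mat, 90 (x) x 210 (y) x 2 mm, where the tamper belongs. Origin: centre of the underside, on the bench; y along its length.
- tray: Fixed open grey plastic tray, 110 (x) x 210 (y) mm outside, walls 4 mm thick and 20 mm tall, floor 4 mm thick. Starts empty. Origin: centre of the underside, on the bench; y along its length.
- plate_top (a point): Centre of the top face of the press fixture's sprung plate, 62 mm above the bench when up; moves with the plate. The plate is 84 (x) x 200 (y) mm with a rim 4 mm wide that stands 4 mm above the face (76 x 192 mm inside), on a fixed grey base 110 x 215 mm. z up, y along the plate.
- plate_slide (a joint): How far the plate has sunk, m: 0 up, 0.015 at its bottom stop. Springs: about 3.5 N of load to start it moving, about 14.5 N in all at the stop, of which the weight of cartridges and tamper is part.
- plate_tip (a joint): Tip of the plate about its x axis through its middle, rad: 0 level, positive when its +y end is the higher; stops at +-0.15. Sprung with 2.5 N m/rad, so pressing 10 mm off the middle tips it by about 0.06.
- bottle_top: Loose blue moulded bottle part, 55 mm across, 56 mm tall, a bystander among the cartridges. Origin: centre of the underside.
- ring_tin: Loose open tin of O-rings, 68 mm across, 22 mm tall, a bystander among the cartridges. Origin: centre of the underside.
Not all that is in view belongs to the job. Leave any pink look-alike of the cartridge_c alone.

How it is judged (in metres and radians):
On the way, in this order (a step that is already met when the one before it is completed fails the run):
1. every cartridge present stands upright on the sprung plate, let go of (x of cartridge_a in the frame of plate_top between -0.04 and 0.04 m and y of cartridge_a in the frame of plate_top between -0.1 and 0.1 m and z of cartridge_a in the frame of plate_top between -0.006 and 0.008 m and angle between each of cartridge_a, cartridge_b, cartridge_c's own z axis and vertical below 0.2 rad and linear speed of each of cartridge_a, cartridge_b, cartridge_c below 0.1 m/s and x of cartridge_b in the frame of plate_top between -0.04 and 0.04 m and y of cartridge_b in the frame of plate_top between -0.1 and 0.1 m and z of cartridge_b in the frame of plate_top between -0.006 and 0.008 m and x of cartridge_c in the frame of plate_top between -0.04 and 0.04 m and y of cartridge_c in the frame of plate_top between -0.1 and 0.1 m and z of cartridge_c in the frame of plate_top between -0.006 and 0.008 m and contact force between the fingers and cartridge_a below 0.3 N and contact force between the fingers and cartridge_b below 0.3 N and contact force between the fingers and cartridge_c below 0.3 N), for 0.2 s.
2. the tamper, flat on all the cartridges, holds the plate fully down (13 of 15 mm or more) and level (within 0.05 rad) for a second; the fingers touch neither plate nor cartridges (all of step 1 and value of joint plate_slide above 0.013 m and value of joint plate_tip between -0.05 and 0.05 rad and angle between tamper's own z axis and vertical below 0.1 rad and contact force between tamper and cartridge_a above 0.3 N and contact force between tamper and cartridge_b above 0.3 N and contact force between tamper and cartridge_c above 0.3 N and contact force between the fingers and plate_tip below 0.3 N), for 1 s.
At the end, for the whole second after the job is handed in: All cartridges present stand upright (tilt under 0.15 rad) at rest on the tray's floor; the tamper lies flat on the rubber mat, its origin within 35 mm of the mat's centre along each mat axis and its long axis within 0.3 rad of the mat's; the plate has risen (joint under 4 mm) (x of cartridge_a in the frame of tray between -0.05 and 0.05 m and y of cartridge_a in the frame of tray between -0.1 and 0.1 m and z of cartridge_a in the frame of tray between -0.004 and 0.012 m and angle between each of cartridge_a, cartridge_b, cartridge_c's own z axis and vertical below 0.15 rad and linear speed of each of cartridge_a, cartridge_b, cartridge_c, tamper below 0.03 m/s and x of cartridge_b in the frame of tray between -0.05 and 0.05 m and y of cartridge_b in the frame of tray between -0.1 and 0.1 m and z of cartridge_b in the frame of tray between -0.004 and 0.012 m and x of cartridge_c in the frame of tray between -0.05 and 0.05 m and y of cartridge_c in the frame of tray between -0.1 and 0.1 m and z of cartridge_c in the frame of tray between -0.004 and 0.012 m and x of tamper in the frame of rest_mat between -0.035 and 0.035 m and y of tamper in the frame of rest_mat between -0.035 and 0.035 m and z of tamper in the frame of rest_mat between -0.003 and 0.012 m and angle between the y axis of tamper and the y axis of rest_mat, either way round below 0.3 rad and angle between tamper's own z axis and vertical below 0.1 rad and value of joint plate_slide below 0.004 m); the robot touches nothing.
It fails at once if a cartridge is squeezed or hit by the fingers with more than 70 N (contact force between the fingers and cartridge_a above 70 N or contact force between the fingers and cartridge_b above 70 N or contact force between the fingers and cartridge_c above 70 N).
It fails at once if the tamper leans on a cartridge with more than 25 N (contact force between tamper and cartridge_a above 25 N or contact force between tamper and cartridge_b above 25 N or contact force between tamper and cartridge_c above 25 N).
It fails at once if a cartridge is set down in the tray or on the plate with more than 25 N (contact force between any of cartridge_a, cartridge_b, cartridge_c and tray above 25 N or contact force between any of cartridge_a, cartridge_b, cartridge_c and plate_tip above 25 N).
It fails at once if the blue bottle part or the tin is shifted by more than 4 cm (distance of any of bottle_top, ring_tin from where it was at the start of the episode above 0.04 m).
Of cartridge_a, cartridge_b, cartridge_c only 2 to 3 are there at a start; the rules pass over those that are not, and their reading is None.
At some moment in a run one of tamper may be knocked a few centimetres aside while the robot is not near it.
It also fails if it takes over 210 s, if anything falls off the work surface, if the arm or the gripper's body presses on something with over 40 N, if the wrist force passes 120 N, or if a joint passes its speed limit or range.

## Robot

A 6-joint arm with a two-finger parallel gripper is mounted at the origin on the work surface; the furniture and walls round the work are solid. World frame = base frame: x ahead of the robot, y to its left, z up, the work surface at z = 0. Lengths are in m, angles in degrees, forces in N, time in s.
With the tool pointing down it reaches from about 0.25 to 0.725 m from the base axis. Payload 9.7 kg.
Tool frame: the origin (TCP) lies midway between the tips of the shut fingers; the grasp point (between the pads) lies bot.hold_point_z behind it (bot.hold_point_z is the distance from the TCP to the grasp point, in m); z points along the fingers, y is the line along which they close (so a half turn about z gives the same grasp; the last joint's range is limited). The gripper opens to 85 mm and grips with 20 to 120 N. Pads are 22 mm wide; open, the fingers measure 114 mm over their backs; the gripper's body (76 mm by 85 mm) begins 54 mm behind the grasp point. The pads swing forward as they close: fully open they stand 13 mm farther back than shut.
Start: joints at [68.583, 4.979, 10.078, 95.1, 0, 90], TCP at [0.201, 0.512, 0.231] pointing down, gripper open.
Joint ranges: [-179.16, 179.16], [-48.56, 103.87], [-65.8, 70.77], [-126.05, 130.52], [-82.76, 87.17], [-180, 180]. Speed limits (degrees/s): [127.2, 127.2, 147.25, 180, 180, 180].

## Interface

Orientations are given as [roll, pitch, yaw] about the fixed x, y, z axes, in that order (R = Rz(yaw) Ry(pitch) Rx(roll)).
In Python, from workcell import bot, camera, camera_model, ticket gives the robot as it stands.
- The arm moves only by the tool send_rows, never from a script. Its argument "targets" is text: rows parted by semicolons, each of 5 numbers parted by spaces: the shift along the tool's x, y, z in mm, then the turn about the tool's z in degrees, then the closure in counts, from 0 (fully open) to 255 (shut). A call has 1 to 20 rows; each row is the pose to reach, as a shift and turn from the pose commanded when the call began, along the tool's axes at that moment; what a row does not reach only later rows make up. A row lasts 1/8 s, in which the tool goes at most 62.5 mm and 10.7 degrees, less where a joint would pass 70% of its speed; a pose out of reach is approached as far as the arm can. A call with a gripper value outside its range is refused whole. The fingers move at their own pace and stop on an object; "newtons" is the grip in N (left out, the last holds). Time passes only in rows, so rows that repeat a pose let the fingers close. It gives the time, the measured TCP pose, the force, the opening and the grip force at its end, in the units of the state.
- bot.get_obs(): the state, without advancing time (a new reading comes with each control period).
- camera(name): name is "scene" or "side" or "wrist"; returns the picture (420x560x3 uint8, blue, green, red); there is no depth.
- camera_model(name): a dict with "K" (3x3 intrinsics, pixels), "dist_coeffs" ([k1, k2, p1, p2, k3] as OpenCV has them; the pictures are not rectified), "pose" (4x4, takes a point from camera to world coordinates); the wrist camera has in their place "T_tool_cam" (4x4, takes a point from camera to tool coordinates, whose origin is the TCP and whose axes are the flange's). Camera axes: x right, y down, z forward; pixel columns grow to the right and rows downward; lengths in m; the calibration is good to about 2 mm. A picture is of the moment at which its call begins: read the wrist's pose just before it. camera_model takes no time and is no camera call.
- ticket.job_done(): hands the job in; it is judged then, once.
The state is a dict: "time": time; "q": joint angles; "qd": joint speeds; "joint_efforts": joint torques, N m; "ee_pos": TCP position; "tcp_rot": TCP orientation; "wrist_force": force on the tool from outside, world axes, zero at the start; "torque": the same for the moment, N m; "opening": finger opening in m; "grasp_force": force on a finger pad.
Only numpy, scipy, OpenCV 4.12 (cv2) and the standard library are available. Lean on these libraries where they do the work, as an engineer would, in place of code of your own. Each camera call takes 0.05 s, during which the arm holds its last target. There are 200 camera calls.

## Working session

There is one attempt and no reset: what is moved stays moved. The work goes in short steps, Python scripts to look and compute and a tool call to move; the robot and the scene stay as the last step left them, time stands still between calls to the robot, and variables do not carry over. Pictures are saved under pics/ and viewed, at most 14 in all, crops included, and the job is handed in when it is done.

Besides the shell and the picture viewer there is one more tool, called after ">>>" by a JSON object that holds its "fn" and its "kwargs", one argument or row to a line. send_rows: Moves the arm, as the interface text tells. Its arguments: {"type":"object","properties":{"targets":{"type":"string"},"newtons":{"type":"number"}},"required":["targets"]}

```bash
ls; mkdir -p pics; python3 - <<'E'
from workcell import bot, camera, camera_model, ticket
import cv2
print(bot.get_obs()); print(bot.hold_point_z)
for n in ("scene","side","wrist"):
    cv2.imwrite(f"pics/{n}0.png",camera(n)); print(n,camera_model(n))
E
```

```text
pics
{'time': 0.0, 'q': array([6.85821389e+01, 5.01001897e+00, 1.00339182e+01, 9.50984803e+01,
       5.97978553e-04, 9.00003308e+01]), 'qd': array([-0.09624717, -0.00614334, -0.05824379,  0.0094158 , -0.11529285,
       -0.08908867]), 'joint_efforts': array([-3.71671291e-06, -5.20390391e+01,  4.64807189e+01,  1.62577943e-02,
       -1.62533922e-05, -2.90986111e-05]), 'ee_pos': array([0.20075659, 0.51180888, 0.23058863]), 'tcp_rot': array([-1.79925419e+02, -5.97547444e-04,  1.58581807e+02]), 'wrist_force': array([ 0.29718198, -0.84068644,  0.92405186]), 'torque': array([0.00841003, 0.0075686 , 0.02367724]), 'grasp_force': 0.0, 'opening': 0.0856097185730901}
0.0187
scene {'K': array([[406.43062786,   0.        , 280.39626915],
       [  0.        , 406.43062786, 207.83156318],
       [  0.        ,   0.        ,   1.        ]]), 'dist_coeffs': array([0.01991639, 0.        , 0.        , 0.        , 0.        ]), 'pose': array([[ 0.8486732 , -0.23239756,  0.47512648, -0.05715129],
       [-0.52891176, -0.37709802,  0.76029562, -0.76487599],
       [ 0.00247841, -0.8965425 , -0.44295079,
[... 489 characters left out ...]
574452, -0.59226063,  0.84161636],
       [ 0.        ,  0.        ,  0.        ,  1.        ]])}
wrist {'K': array([[302.20422  ,   0.       , 276.2621914],
       [  0.       , 302.20422  , 211.2956712],
       [  0.       ,   0.       ,   1.       ]]), 'dist_coeffs': array([-0.00265701,  0.        ,  0.        ,  0.        ,  0.        ]), 'T_tool_cam': array([[ 4.64351067e-04, -9.51085137e-01, -3.08928547e-01,
         7.88229998e-02],
       [ 9.99999847e-01,  3.48699161e-04,  4.29576381e-04,
         9.97211597e-05],
       [-3.00840585e-04, -3.08928699e-01,  9.51085153e-01,
        -1.42303963e-01],
       [ 0.00000000e+00,  0.00000000e+00,  0.00000000e+00,
         1.00000000e+00]])}
```

View pics/scene0.png

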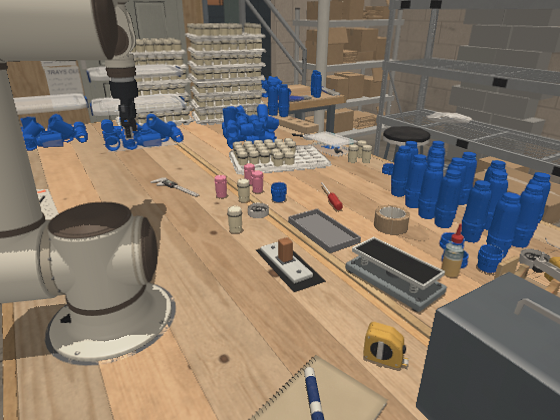

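View pics/side0.png

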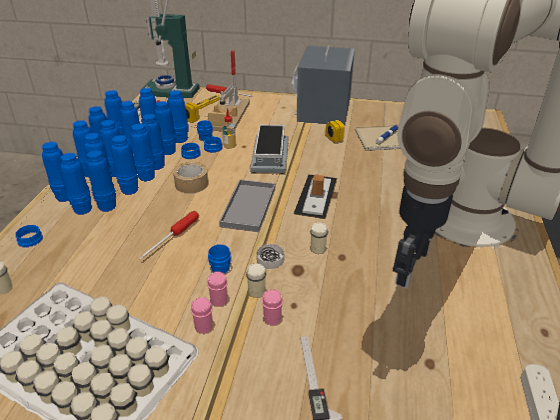

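View pics/wrist0.png

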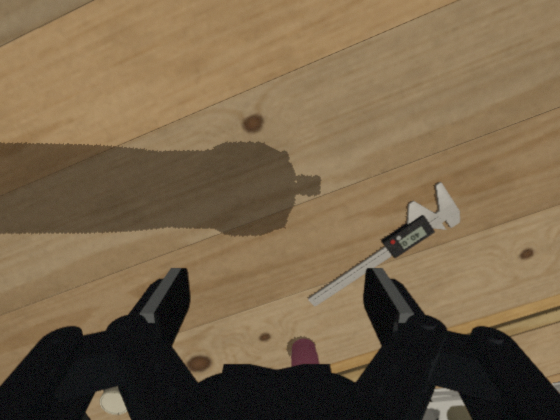

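Candidates for cream cartridges: scene (235,220) and (243,190), which are side (319,238) and (257,280). The pink look-alikes are at side (272,307), (218,289) and (203,315). The ones by the white tray and at the back of the bench are not part of the job. So two cream ones are present. I'll check with a close crop.

```bash
cat > h.py <<'E'
import numpy as np, cv2
from workcell import bot, camera, camera_model, ticket
from scipy.spatial.transform import Rotation as R
def tool():
    o=bot.get_obs(); T=np.eye(4); T[:3,:3]=R.from_euler('xyz',o['tcp_rot'],degrees=True).as_matrix(); T[:3,3]=o['ee_pos']; return T
def pose(n,T=None):
    m=camera_model(n); return m, (m['pose'] if n!='wrist' else (tool() if T is None else T)@m['T_tool_cam'])
def px2w(n,px,z,T=None):
    m,P=pose(n,T); px=np.array(px,float).reshape(-1,1,2)
    u=cv2.undistortPoints(px,m['K'],m['dist_coeffs']).reshape(-1,2)
    d=np.c_[u,np.ones(len(u))]@P[:3,:3].T; o=P[:3,3]
    return o+d*((np.array(z)-o[2])/d[:,2])[:,None]
def w2px(n,pts,T=None):
    m,P=pose(n,T); Q=np.linalg.inv(P)
    return cv2.projectPoints(np.array(pts,float).reshape(-1,3),cv2.Rodrigues(Q[:3,:3])[0],Q[:3,3],m['K'],m['dist_coeffs'])[0].reshape(-1,2)
E
python3 - <<'E'
import cv2
a=cv2.imread('pics/side0.png')[110:330,190:350]; cv2.imwrite('pics/sc.png',cv2.resize(a,(432,594),interpolation=2))
a=cv2.imread('pics/scene0.png')[165:310,205:450]; cv2.imwrite('pics/cc.png',cv2.resize(a,(784,464),interpolation=2))
E
```

```text
(no output)
```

View pics/sc.png

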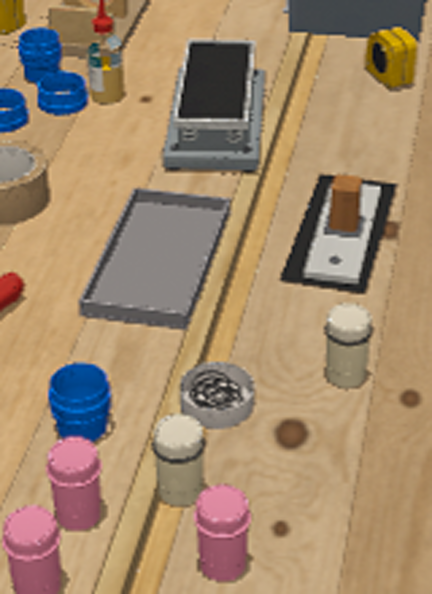

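View pics/cc.png

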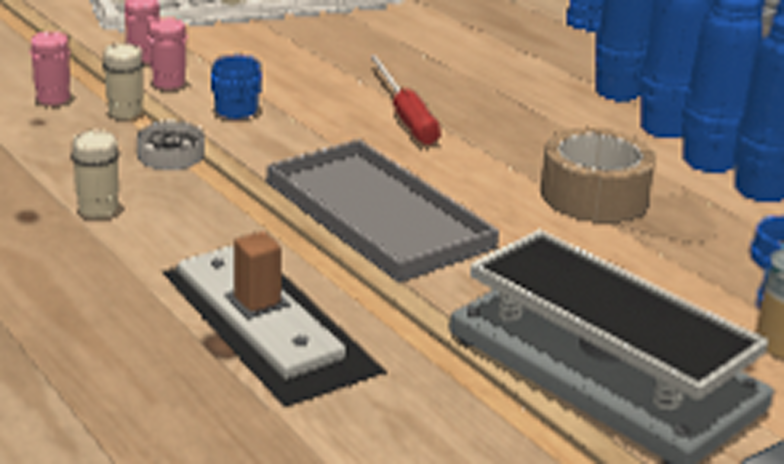

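Both crops show two cream cartridges: A at side crop (348,345) / scene crop (97,175), and B at side crop (180,460) / scene crop (124,82). The tin sits next to B at side crop (217,395). The pink ones are clearly distinct. The tamper grip top is at side crop (347,183). Next I'll measure positions.

```bash
python3 - <<'E'
from h import *
S=lambda l:[(190+(u+.5)/2.7-.5,110+(v+.5)/2.7-.5) for u,v in l]
C=lambda l:[(205+(u+.5)/3.2-.5,165+(v+.5)/3.2-.5) for u,v in l]
np.set_printoptions(precision=4,suppress=True)
def both(name,s,c,z):
    a=px2w('side',S(s),[z]*len(s)); b=px2w('scene',C(c),[z]*len(c)); print(name,'side',a[:,:2].tolist().__repr__() if 0 else a[:,:2].round(4).tolist(),'scene',b[:,:2].round(4).tolist()); return a,b
def base(n,p):
    m,P=pose(n); d=p[:2]-P[:2,3]; return p[:2]+d/np.linalg.norm(d)*.0205
for nm,s,c in (('A',(348,387),(98,218)),('B',(180,505),(125,120))):
    a,b=both(nm,[s],[c],0); print('  base',base('side',a[0]),base('scene',b[0]))
a,b=both('tin top ctr',[(217,384)],[(170,138)],.022)
a,b=both('bottle bot',[(82,440)],[(237,117)],0)
both('grip top',[(347,183)],[(258,242)],.070)
def rect(nm,s,c,z):
    for n,q in zip(('side','scene'),both(nm,s,c,z)):
        e=(q[0]+q[3])/2-(q[1]+q[2])/2
        print('  ',n,q.mean(0)[:2],'sides',np.linalg.norm(np.roll(q,-1,0)-q,axis=1),'yaw long',[np.degrees(np.arctan2(*(v[1::-1]))) for v in (q[1]-q[2],q[0]-q[3])])
# order: far-left, far-right, near-right, near-left  in side; long edges 1-2, 3-0
rect('mat',[(322,175),(397,182),(364,290),(283,280)],[(385,372),(290,404),(165,272),(258,244)],.002)
rect('tray',[(137,190),(230,200),(185,325),(81,312)],[(497,235),(402,270),(268,172),(360,142)],.020)
rect('plate',[(190,41),(255,41),(243,123),(178,119)],[(766,341),(700,385),(470,270),(541,233)],.066)
E
```

```text
A side [[0.3841, 0.2226]] scene [[0.381, 0.186]]
  base [0.3858 0.2022] [0.3896 0.2047]
B side [[0.504, 0.3981]] scene [[0.4983, 0.3594]]
  base [0.5091 0.3782] [0.5074 0.3778]
tin top ctr side [[0.499, 0.2659]] scene [[0.4967, 0.2573]]
bottle bot side [[0.6067, 0.3375]] scene [[0.6035, 0.3033]]
grip top side [[0.4181, -0.0154]] scene [[0.4195, -0.0258]]
mat side [[0.4581, -0.1326], [0.3728, -0.1339], [0.3863, 0.0743], [0.4696, 0.0729]] scene [[0.4601, -0.1412], [0.3777, -0.1356], [0.387, 0.0697], [0.4793, 0.067]]
   side [ 0.4217 -0.0298] sides [0.0853 0.2086 0.0832 0.2059] yaw long [np.float64(-93.72487342338603), np.float64(-93.18803784082955)]
   scene [ 0.426 -0.035] sides [0.0827 0.2054 0.0923 0.2091] yaw long [np.float64(-92.60961643073283), np.float64(-95.25536909065819)]
tray side [[0.6499, -0.0361], [0.5459, -0.0356], [0.5466, 0.1854], [0.6501, 0.1847]] scene [[0.6478, -0.0544], [0.5421, -0.0561], [0.5423, 0.1484], [0.6549, 0.154]]
   side [0.5981 0.0746] sides [0.104  0.2211 0.1035 0.2208] yaw long [np.float64(-90.19246914241658), np.float64(-90.05124143860354)]
   scene [0.5968 0.048 ] sides [0.1057 0.2045 0.1127 0.2086] yaw long [np.float64(-90.0577528307737), np.float64(-91.95115308091452)]
plate side [[0.649, -0.3072], [0.5702, -0.3221], [0.548, -0.1229], [0.6212, -0.118]] scene [[0.6527, -0.3191], [0.5735, -0.3292], [0.5384, -0.14], [0.6235, -0.1273]]
   side [ 0.5971 -0.2175] sides [0.0802 0.2005 0.0734 0.1912] yaw long [np.float64(-83.62361507723766), np.float64(-81.63350267643278)]
   scene [ 0.597  -0.2289] sides [0.0798 0.1925 0.0861 0.194 ] yaw long [np.float64(-79.46826613663517), np.float64(-81.36632144431175)]
```

>>> {"fn": "send_rows", "kwargs": {
  "targets": "-50 -40 15 10 0;-100 -75 30 20 0;-150 -115 45 30 0;-200 -150 60 40 0;-250 -190 80 50 0;-287 -219 80 60 0;-287 -219 80 60 0;-287 -219 80 60 0;-287 -219 80 60 0",
  "newtons": 20
}}

```text
time: 1.27
ee_pos: [0.3876, 0.2044, 0.1514]
tcp_rot: [180.0, -0.0, 98.7]
wrist_force: [0.5, 0.3, 0.5]
opening: 0.0853
grasp_force: 0.0
```

```bash
python3 - <<'E'
from h import *
T=tool(); cv2.imwrite('pics/w1.png',camera('wrist')); np.save('w1T.npy',T); print(T[:3,3],bot.get_obs()['tcp_rot'])
S=lambda l:[(190+(u+.5)/2.7-.5,110+(v+.5)/2.7-.5) for u,v in l]
P=pose('side')[1]
for p in px2w('side',S([(223,580),(76,528),(33,600)]),[0,0,0]):
    d=p[:2]-P[:2,3]; print('pink',p[:2]+d/np.linalg.norm(d)*.0205)
print(w2px('wrist',[(.388,.2035,0),(.388,.2035,.072),(.508,.378,.072)],T))
E
```

```text
[0.38760212 0.20435477 0.15137487] [ 1.79998367e+02 -8.34168236e-03  9.87429363e+01]
pink [0.45679237 0.45107914]
pink [0.5897077  0.42043804]
pink [0.60254993 0.5002203 ]
[[276.05185745 196.85204749]
 [275.98208207 221.16461905]
 [508.61170413 -11.45784703]]
```

View pics/w1.png

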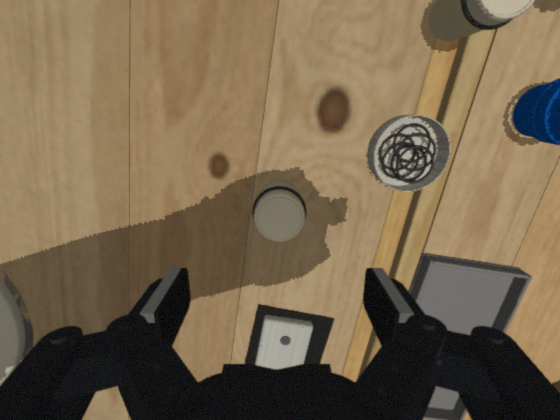

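A's cap is at wrist (280,216), so A stands at about (0.390, 0.207). B is partly in view at (500,5) and the tin is at (410,152). I'll descend and grip lightly.

>>> {"fn": "send_rows", "kwargs": {
  "targets": "2 3 40 0 0;2 3 80 0 0;2 3 110 0 0;2 3 127 0 0;2 3 127 0 0;2 3 127 0 0;2 3 127 0 130;2 3 127 0 130;2 3 127 0 130;2 3 127 0 130;2 3 127 0 130;2 3 127 0 130;2 3 127 0 130;2 3 127 0 130",
  "newtons": 20
}}

```text
time: 3.08
ee_pos: [0.3907, 0.2058, 0.0243]
tcp_rot: [-180.0, -0.0, 98.6]
wrist_force: [-0.4, 0.8, 0.8]
opening: 0.042
grasp_force: 0.0
```

>>> {"fn": "send_rows", "kwargs": {
  "targets": "0 0 0 0 145;0 0 0 0 145;0 0 0 0 145;0 0 0 0 145"
}}

```text
time: 3.58
ee_pos: [0.3908, 0.2058, 0.0244]
tcp_rot: [180.0, -0.0, 98.6]
wrist_force: [-0.5, 0.1, 1.6]
opening: 0.0406
grasp_force: 20.2
```

>>> {"fn": "send_rows", "kwargs": {
  "targets": "0 0 -25 0 145;0 0 -60 0 145;0 0 -100 0 145;-30 10 -140 0 145;-70 22 -175 0 145;-110 36 -175 0 145;-150 50 -175 0 145;-190 63 -175 0 145;-230 76 -175 0 145;-270 90 -175 0 145;-310 103 -175 0 145;-350 116 -175 0 145;-390 130 -175 0 145;-420 139 -175 0 145;-432 143 -175 0 145;-432 143 -175 0 145;-432 143 -175 0 145"
}}

```text
time: 5.7
ee_pos: [0.5963, -0.1991, 0.1995]
tcp_rot: [-180.0, -0.0, 98.6]
wrist_force: [-0.2, 0.8, 0.5]
opening: 0.0404
grasp_force: 20.4
```

```bash
python3 - <<'E'
from h import *
T=tool(); cv2.imwrite('pics/w2.png',camera('wrist')); np.save('w2T.npy',T); print(T[:3,3],bot.get_obs()['tcp_rot'])
print(w2px('wrist',[(.597,-.222,.062)],T))
E
```

```text
[ 0.59630031 -0.19910413  0.19946823] [ 1.79988324e+02 -2.94069301e-03  9.86388384e+01]
[[272.99842664 222.00530212]]
```

View pics/w2.png

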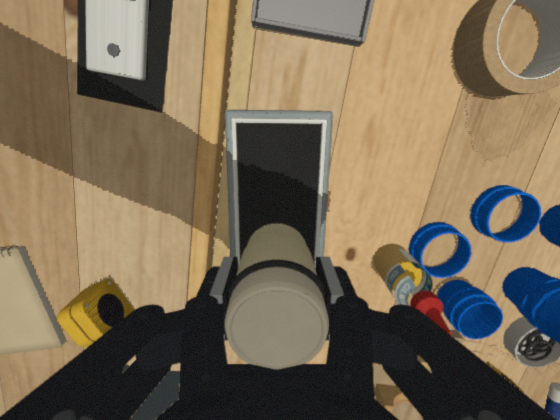

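The wrist view shows the plate with its +y end corners at about (229,119) and (331,118); the black face runs down between x≈240 and 318. The cartridge hangs straight between the fingers. I'll refine the plate pose from the rim edges.

```bash
python3 - <<'E'
from h import *
T=np.load('w2T.npy'); im=cv2.imread('pics/w2.png'); g=cv2.cvtColor(im,6)
# rim profile along some rows, subpixel: bright rim pixels
L=[];Rr=[]
for r in range(130,225,6):
    row=g[r].astype(int)
    l=[c for c in range(222,250) if row[c]>150]; q=[c for c in range(310,340) if row[c]>150]
    if l: L.append((np.mean(l),r))
    if q: Rr.append((np.mean(q),r))
print(L[::3],Rr[::3])
w=lambda l:px2w('wrist',l,[.066]*len(l),T)[:,:2]
a,b=w(L),w(Rr)
for q in (a,b):
    v=np.polyfit(q[:,1],q[:,0],1); print('edge x at y=-.14',np.polyval(v,-.14),'yaw',90-np.degrees(np.arctan(v[0])))
top=[(c,np.mean([r for r in range(108,130) if g[r,c]>150])) for c in range(240,318,8)]
t=w(top); v=np.polyfit(t[:,0],t[:,1],1); print('end',v,t.mean(0),np.degrees(np.arctan(v[0])))
E
```

```text
[(np.float64(233.0), 130), (np.float64(233.5), 148)] [(np.float64(330.5833333333333), 130), (np.float64(331.0), 148), (np.float64(330.84615384615387), 166), (np.float64(330.4), 184), (np.float64(334.5), 202), (np.float64(332.5), 220)]
edge x at y=-.14 0.5484523381764037 yaw 99.43426438822254
edge x at y=-.14 0.6369746239242675 yaw 103.87261969079591
end [ 0.14103996 -0.2068193 ] [ 0.58516333 -0.12428789] 8.028042089859163
```

>>> {"fn": "send_rows", "kwargs": {
  "targets": "-30 0 0 0 145;-60 0 0 0 145;-78 -1 30 0 145;-78 -1 60 0 145;-78 -1 85 0 145;-78 -1 98 0 145;-78 -1 104 0 145;-78 -1 108 0 145;-78 -1 110 0 145;-78 -1 111 0 145;-78 -1 112 0 145;-78 -1 112 0 145;-78 -1 112 0 145"
}}

```text
time: 7.38
ee_pos: [0.6073, -0.2774, 0.0874]
tcp_rot: [180.0, 0.0, 98.6]
wrist_force: [-0.2, -0.0, -0.8]
opening: 0.0404
grasp_force: 20.4
```

>>> {"fn": "send_rows", "kwargs": {
  "targets": "0 0 0.5 0 145;0 0 1 0 145;0 0 1.5 0 145;0 0 1.5 0 145;0 0 1.5 0 145"
}}

```text
time: 8.0
ee_pos: [0.6073, -0.2774, 0.0859]
tcp_rot: [180.0, 0.0, 98.6]
wrist_force: [0.1, -0.4, 1.1]
opening: 0.0403
grasp_force: 20.4
```

>>> {"fn": "send_rows", "kwargs": {
  "targets": "0 0 0.5 0 145;0 0 0.5 0 125;0 0 0.5 0 110;0 0 0.5 0 60;0 0 0.5 0 0;0 0 0.5 0 0;0 0 0.5 0 0;0 0 -20 0 0;0 0 -60 0 0;0 0 -110 0 0;0 0 -110 0 0"
}}

```text
time: 9.38
ee_pos: [0.6086, -0.2779, 0.2008]
tcp_rot: [179.6, 0.2, 98.6]
wrist_force: [-0.3, -0.3, -0.3]
opening: 0.0856
grasp_force: 0.0
```

```bash
python3 - <<'E'
from h import *
T=tool(); cv2.imwrite('pics/w3.png',camera('wrist')); cv2.imwrite('pics/side3.png',camera('side')); np.save('w3T.npy',T); print(T[:3,3],bot.get_obs()['tcp_rot'])
print(w2px('wrist',[(.607,-.276,.062),(.607,-.276,.134)],T))
E
```

```text
[ 0.60858417 -0.27794467  0.20075644] [1.79954874e+02 2.83110167e-02 9.85833867e+01]
[[273.56422815 196.65722009]
 [273.32201343 222.72642774]]
```

View pics/w3.png

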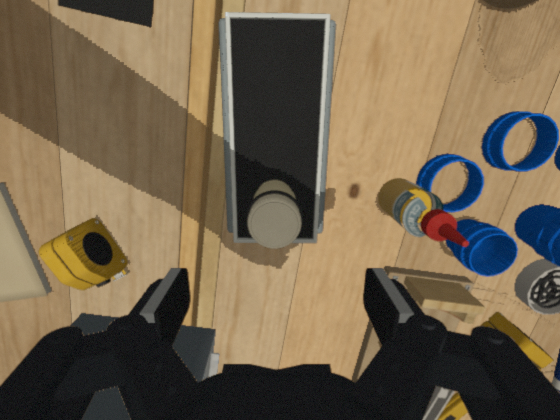

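A stands upright at wrist (274,222), as planned. The whole rim is visible now: (223,13), (333,14), (318,241), (231,241). Next I go to B.

>>> {"fn": "send_rows", "kwargs": {
  "targets": "40 0 0 0 75;90 0 0 0 75;140 0 0 0 75;190 -1 0 0 75;240 -1 0 0 75;290 -1 0 0 75;340 -1 0 0 75;390 -2 0 0 75;440 -2 0 0 75;490 -2 0 2 75;540 -2 0 4 75;590 -3 0 6 75;630 -3 10 8 75;650 -3 20 10 75;660 -3 30 10 75;660 -3 30 10 75;660 -3 30 10 75"
}}

```text
time: 11.6
ee_pos: [0.506, 0.374, 0.166]
tcp_rot: [180.0, 0.0, 88.6]
wrist_force: [-0.4, -0.1, 0.5]
opening: 0.06
grasp_force: 0.0
```

```bash
python3 - <<'E'
from h import *
T=tool(); cv2.imwrite('pics/w4.png',camera('wrist')); np.save('w4T.npy',T); print(T[:3,3],bot.get_obs()['tcp_rot'])
q=px2w('wrist',[(223,13),(333,14),(318,241),(231,241)],[.066]*4,np.load('w3T.npy'))[:,:2]
print(q,q.mean(0),np.linalg.norm(np.roll(q,-1,0)-q,axis=1)); print(w2px('wrist',[(.508,.378,.072)],T))
v=(q[0]+q[1]-q[2]-q[3]); print(np.degrees(np.arctan2(v[1],v[0])))
E
```

```text
[0.50603494 0.37398678 0.16595238] [ 1.79971136e+02 -1.18359204e-02  8.85422472e+01]
[[ 0.54501106 -0.13147969]
 [ 0.63145952 -0.11894892]
 [ 0.65739413 -0.31359817]
 [ 0.57165337 -0.32634733]] [ 0.60137952 -0.22259353] [0.08735191 0.19636939 0.08668344 0.19668047]
[[277.94331238 209.48535378]]
97.68731275191591
```

View pics/w4.png

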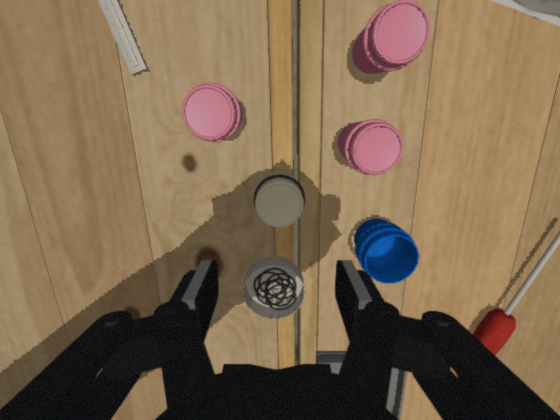

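B's cap is at (280,201), so B is at about (0.509, 0.383). The tin, bottle and pinks are clear of the finger line along x. Descending.

>>> {"fn": "send_rows", "kwargs": {
  "targets": "9 3 30 0 75;9 3 70 0 75;9 3 100 0 75;9 3 125 0 75;9 3 141 0 75;9 3 141 0 75;9 3 141 0 75;9 3 141 0 145;9 3 141 0 145;9 3 141 0 145;9 3 141 0 145;9 3 141 0 145;9 3 141 0 145;9 3 141 0 145"
}}

```text
time: 13.4
ee_pos: [0.5095, 0.3841, 0.0261]
tcp_rot: [179.9, -0.1, 88.6]
wrist_force: [-0.9, -0.6, 5.8]
opening: 0.0399
grasp_force: 20.7
```

>>> {"fn": "send_rows", "kwargs": {
  "targets": "0 0 -20 0 145;0 0 -50 0 145;0 0 -90 0 145;0 0 -130 0 145;-30 5 -170 0 145;-70 12 -170 0 145;-110 19 -170 0 145;-155 27 -170 0 145;-200 35 -170 0 145;-245 43 -170 0 145;-290 51 -170 0 145;-335 58 -170 0 145;-380 66 -170 0 145;-425 74 -170 0 145;-470 82 -170 0 145;-510 89 -170 0 145;-540 94 -170 0 145;-550 96 -150 0 145;-550 96 -120 0 145;-550 96 -120 0 145"
}}

```text
time: 15.9
ee_pos: [0.5899, -0.1675, 0.1421]
tcp_rot: [-179.7, -0.1, 88.6]
wrist_force: [-0.5, -0.0, -0.7]
opening: 0.04
grasp_force: 20.4
```

>>> {"fn": "send_rows", "kwargs": {
  "targets": "0 0 25 0 145;0 0 40 0 145;0 0 48 0 145;0 0 51 0 145;0 0 53 0 145;0 0 54 0 145;0 0 54 0 145;0 0 54 0 145"
}}

```text
time: 16.9
ee_pos: [0.5915, -0.1685, 0.091]
tcp_rot: [180.0, 0.0, 88.6]
wrist_force: [0.1, -0.3, 0.2]
opening: 0.04
grasp_force: 20.4
```

>>> {"fn": "send_rows", "kwargs": {
  "targets": "0 0 1 0 145;0 0 1.5 0 145;0 0 2 0 145;0 0 2.5 0 145;0 0 3 0 145;0 0 3 0 145;0 0 3 0 145"
}}

```text
time: 17.77
ee_pos: [0.5914, -0.1684, 0.0879]
tcp_rot: [180.0, -0.0, 88.6]
wrist_force: [-0.8, -0.7, 0.9]
opening: 0.0404
grasp_force: 20.5
```

>>> {"fn": "send_rows", "kwargs": {
  "targets": "0 0 0.7 0 145;0 0 0.7 0 125;0 0 0.7 0 110;0 0 0.7 0 60;0 0 0.7 0 0;0 0 0.7 0 0;0 0 0.7 0 0;0 0 -20 0 0;0 0 -60 0 0;0 0 -110 0 0;0 0 -110 0 0"
}}

```text
time: 19.15
ee_pos: [0.5928, -0.1688, 0.2024]
tcp_rot: [179.6, 0.1, 88.6]
wrist_force: [-0.2, -0.7, 0.1]
opening: 0.0851
grasp_force: 0.0
```

>>> {"fn": "send_rows", "kwargs": {
  "targets": "15 -20 0 10 0;30 -40 0 20 0;50 -60 0 30 0;70 -85 0 40 0;85 -110 0 50 0;105 -130 0 60 0;120 -150 5 70 0;135 -170 15 80 0;140 -176 20 85 0;140 -176 20 85 0;140 -176 20 85 0;140 -176 20 85 0"
}}

```text
time: 20.65
ee_pos: [0.4192, -0.0244, 0.1778]
tcp_rot: [180.0, -0.0, 3.6]
wrist_force: [0.6, 0.8, -0.9]
opening: 0.085
grasp_force: 0.0
```

```bash
python3 - <<'E'
from h import *
T=tool(); w=camera('wrist'); s=camera('scene'); cv2.imwrite('pics/w5.png',w); cv2.imwrite('pics/s5.png',s); np.save('w5T.npy',T); print(T[:3,3],bot.get_obs()['tcp_rot'])
c=cv2.resize(s[195:310,330:470],(240,197),interpolation=2); o=np.zeros((420,800,3),np.uint8); o[:,:560]=w; o[:197,560:]=c; cv2.imwrite('pics/m5.png',o)
print(w2px('wrist',[(.419,-.021,.07),(.424,-.032,.002)],T))
E
```

```text
[ 0.41922282 -0.02439503  0.177824  ] [1.79999722e+02 1.11939923e-03 3.59806681e+00]
[[272.2846755  209.57066662]
 [283.55715748 186.61934056]]
```

View pics/m5.png

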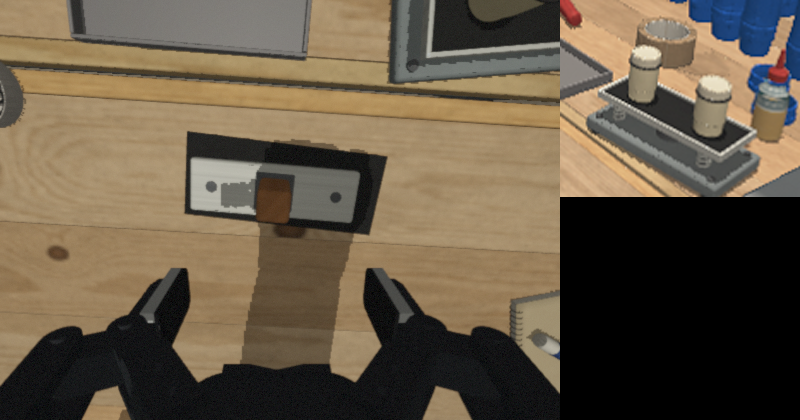

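Both cartridges stand upright on the level plate (inset). In the wrist view the tamper bar runs from (191,158)/(190,210) to (360,172)/(356,223), and the grip top is at about (273,207). The tamper is slightly turned relative to tool y.

```bash
python3 - <<'E'
from h import *
T=np.load('w5T.npy'); np.set_printoptions(precision=4,suppress=True)
for n,p,z in (('mat',[(188,132.5),(386,156),(370,234.5),(186,213)],.002),('bar',[(191,158),(360.5,172),(355.5,223),(190,210)],.014)):
    q=px2w('wrist',p,[z]*4,T)[:,:2]; v=q[1]+q[2]-q[0]-q[3]
    print(n,q.mean(0),np.linalg.norm(np.roll(q,-1,0)-q,axis=1),'long',np.degrees(np.arctan2(v[1],v[0])))
print(px2w('wrist',[(273,207)],[.07],T))
E
```

```text
mat [ 0.4249 -0.0318] [0.2062 0.0889 0.2082 0.0872] long -93.20625464688727
bar [ 0.421  -0.0228] [0.1726 0.0555 0.1779 0.0553] long -91.08054487741296
[[ 0.4214 -0.0215  0.07  ]]
```

>>> {"fn": "send_rows", "kwargs": {
  "targets": "2 -2 40 5 0;2 -2 85 5 0;2 -2 120 5 0;2 -2 140 5 0;2 -2 150 5 0;2 -2 150 5 0;2 -2 150 5 0;2 -2 150 5 190;2 -2 150 5 190;2 -2 150 5 190;2 -2 150 5 190;2 -2 150 5 190;2 -2 150 5 190;2 -2 150 5 190;2 -2 150 5 190;2 -2 150 5 190",
  "newtons": 60
}}

```text
time: 22.75
ee_pos: [0.421, -0.022, 0.0282]
tcp_rot: [-180.0, -0.0, -1.4]
wrist_force: [-0.6, 0.4, 5.7]
opening: 0.0298
grasp_force: 59.8
```

>>> {"fn": "send_rows", "kwargs": {
  "targets": "0 0 -10 0 190;0 0 -40 0 190;0 0 -80 0 190;0 0 -120 0 190;0 0 -160 0 190;10 11 -190 0 190;35 37 -190 -2 190;60 64 -190 -4 190;85 91 -190 -6 190;110 118 -190 -8 190;135 145 -190 -9 190;160 171 -190 -9.4 190;178 190 -190 -9.4 190;183 196 -190 -9.4 190;183 196 -190 -9.4 190;183 196 -190 -9.4 190;183 196 -190 -9.4 190"
}}

```text
time: 24.88
ee_pos: [0.5985, -0.2219, 0.2183]
tcp_rot: [180.0, -0.0, 8.0]
wrist_force: [0.4, 0.3, -2.7]
opening: 0.0296
grasp_force: 59.8
```

```bash
python3 - <<'E'
from h import *
T=tool(); w=camera('wrist'); s=camera('scene'); d=camera('side'); cv2.imwrite('pics/w6.png',w); np.save('w6T.npy',T); print(T[:3,3],bot.get_obs()['tcp_rot'],bot.get_obs()['wrist_force'])
o=np.zeros((600,800,3),np.uint8); o[:420,:560]=w; o[:240,560:]=cv2.resize(s[180:310,330:460],(240,240),interpolation=2)
o[240:480,560:]=cv2.resize(d[70:180,220:330],(240,240),interpolation=2); cv2.imwrite('pics/m6.png',o)
E
```

```text
[ 0.59851285 -0.22185289  0.21834672] [ 1.79989109e+02 -2.14811450e-02  8.00627008e+00] [ 0.60673475 -0.47449922 -3.15740747]
```

View pics/m6.png

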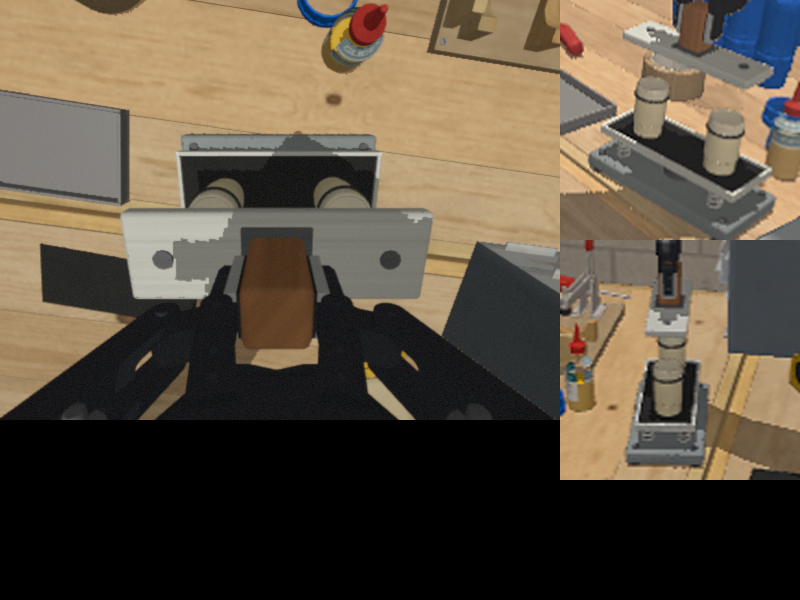

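The tamper hangs level and parallel to the plate rim (bar edge at y≈210 against rim edge at y≈153), centred over both cartridges. I'm lowering it to just above contact.

>>> {"fn": "send_rows", "kwargs": {
  "targets": "1 0 20 0 190;1 0 38 0 190;1 0 48 0 190;1 0 53 0 190;1 0 55 0 190;1 0 55 0 190;1 0 55 0 190"
}}

```text
time: 25.9
ee_pos: [0.6, -0.2224, 0.1633]
tcp_rot: [180.0, -0.0, 8.0]
wrist_force: [0.7, 0.0, -2.8]
opening: 0.0295
grasp_force: 59.9
```

>>> {"fn": "send_rows", "kwargs": {
  "targets": "0 0 1 0 190;0 0 2 0 190;0 0 3 0 190;0 0 4 0 190;0 0 5 0 190;0 0 6 0 190;0 0 6 0 190;0 0 6 0 190"
}}

```text
time: 26.9
ee_pos: [0.5999, -0.2223, 0.157]
tcp_rot: [180.0, -0.0, 8.0]
wrist_force: [-0.6, 0.3, 1.9]
opening: 0.0292
grasp_force: 60.4
```

>>> {"fn": "send_rows", "kwargs": {
  "targets": "0 0 1 0 190;0 0 2 0 190;0 0 3 0 190;0 0 4 0 190;0 0 5 0 190;0 0 6 0 190;0 0 7 0 190;0 0 8 0 190;0 0 9 0 190;0 0 10 0 190;0 0 10 0 190;0 0 10 0 190"
}}

```text
time: 28.4
ee_pos: [0.6, -0.2224, 0.1477]
tcp_rot: [180.0, -0.1, 8.0]
wrist_force: [-1.9, 1.6, 9.4]
opening: 0.0293
grasp_force: 61.3
```

```bash
python3 -c "
from h import *
o=bot.get_obs();print(o['ee_pos'],o['wrist_force'],o['torque'])"
```

```text
[ 0.60000842 -0.22236955  0.14771663] [-1.94845566  1.62395937  9.4437587 ] [0.39280438 0.44973922 0.02485069]
```

>>> {"fn": "send_rows", "kwargs": {
  "targets": "0 0 0.5 0 190;0 0 1 0 190;0 0 1.5 0 190;0 0 1.5 0 190;0 0 1.5 0 190;0 0 1.5 0 190"
}}

```text
time: 29.15
ee_pos: [0.6, -0.2224, 0.1464]
tcp_rot: [180.0, -0.1, 8.0]
wrist_force: [-2.1, 1.2, 9.1]
opening: 0.0295
grasp_force: 61.4
```

```bash
python3 - <<'E'
from h import *
o=bot.get_obs();print(o['ee_pos'],o['wrist_force'],o['torque'])
s=camera('scene'); d=camera('side'); w=camera('wrist'); 
o=np.zeros((600,800,3),np.uint8); o[:400,:400]=cv2.resize(s[180:310,330:460],(400,400),interpolation=2)
o[:400,400:]=cv2.resize(d[80:180,220:320],(400,400),interpolation=2); o[400:,:267]=cv2.resize(w,(267,200)); cv2.imwrite('pics/m7.png',o)
E
```

```text
[ 0.60001131 -0.22237609  0.14637724] [-2.08049083  1.19935042  9.14903123] [0.31070273 0.56180968 0.00755577]
```

View pics/m7.png

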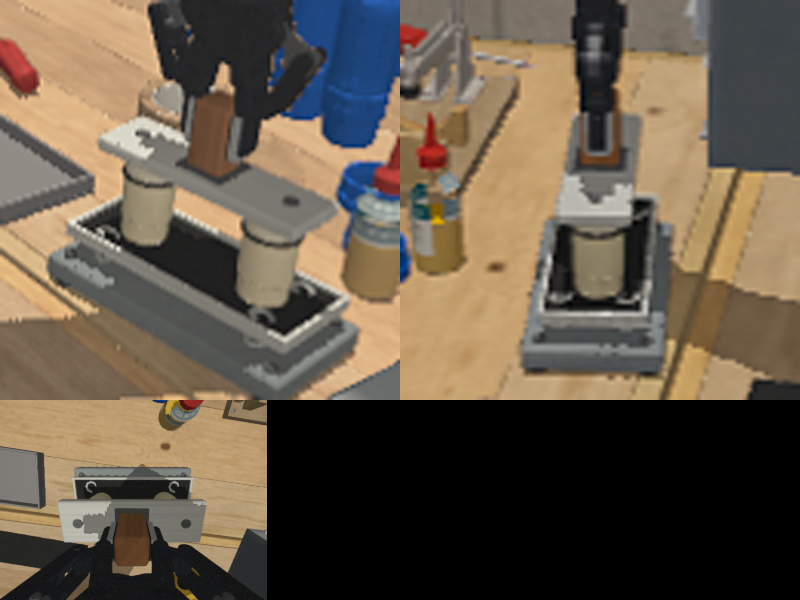

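The bar lies flat on both cartridges and the plate is low and level. Force has not yet risen sharply, so I'll press on in small steps until the stop is felt.

>>> {"fn": "send_rows", "kwargs": {
  "targets": "0 0 0.5 0 190;0 0 1 0 190;0 0 1 0 190;0 0 1 0 190"
}}

```text
time: 29.8
ee_pos: [0.6, -0.2224, 0.1455]
tcp_rot: [180.0, -0.1, 8.0]
wrist_force: [-1.1, 1.7, 10.4]
opening: 0.0292
grasp_force: 61.5
```

>>> {"fn": "send_rows", "kwargs": {
  "targets": "0 0 0.5 0 190;0 0 1 0 190;0 0 1 0 190;0 0 1 0 190"
}}

```text
time: 30.3
ee_pos: [0.6001, -0.2224, 0.1449]
tcp_rot: [180.0, -0.1, 8.0]
wrist_force: [-2.8, 1.4, 12.7]
opening: 0.0292
grasp_force: 61.8
```

>>> {"fn": "send_rows", "kwargs": {
  "targets": "0 0 0.5 0 190;0 0 0.5 0 190;0 0 0.5 0 190;0 0 0.5 0 190;0 0 0.5 0 190;0 0 0.5 0 190;0 0 0.5 0 190;0 0 0.5 0 190;0 0 0.5 0 190;0 0 0.5 0 190;0 0 0.5 0 190;0 0 0.5 0 190;0 0 0.5 0 190;0 0 0.5 0 190;0 0 0.5 0 190;0 0 0.5 0 190"
}}

```text
time: 32.3
ee_pos: [0.6001, -0.2224, 0.1449]
tcp_rot: [179.9, -0.1, 8.0]
wrist_force: [-2.9, 2.2, 14.5]
opening: 0.0293
grasp_force: 62.2
```

>>> {"fn": "send_rows", "kwargs": {
  "targets": "0 0 -2 0 190;0 0 -5 0 190;0 0 -8 0 190;0 0 -11 0 190;0 0 -14 0 190;0 0 -17 0 190;0 0 -20 0 190;0 0 -30 0 190;0 0 -60 0 190;0 0 -80 0 190;-20 -30 -80 2 190;-45 -65 -80 4 190;-70 -100 -80 6 190;-95 -135 -80 8 190;-120 -170 -80 10 190;-140 -200 -80 11.2 190;-147 -212 -80 11.2 190;-147 -212 -80 11.2 190;-147 -212 -80 11.2 190"
}}

```text
time: 34.67
ee_pos: [0.4254, -0.0333, 0.2228]
tcp_rot: [180.0, -0.0, -3.2]
wrist_force: [-0.7, -0.5, -2.2]
opening: 0.0293
grasp_force: 60.4
```

>>> {"fn": "send_rows", "kwargs": {
  "targets": "0 0 40 0 190;0 0 85 0 190;0 0 130 0 190;0 0 165 0 190;0 0 182 0 190;0 0 188 0 190;0 0 190 0 190;0 0 191 0 190;0 0 192 0 190;0 0 193 0 190;0 0 193 0 190;0 0 193 0 190"
}}

```text
time: 36.17
ee_pos: [0.4248, -0.0328, 0.0299]
tcp_rot: [180.0, -0.0, -3.2]
wrist_force: [-0.3, -0.1, -3.0]
opening: 0.0293
grasp_force: 60.5
```

>>> {"fn": "send_rows", "kwargs": {
  "targets": "0 0 1 0 190;0 0 1.5 0 190;0 0 2 0 190;0 0 2 0 190;0 0 2 0 150;0 0 2 0 110;0 0 2 0 60;0 0 2 0 0;0 0 2 0 0;0 0 2 0 0;0 0 -20 0 0;0 0 -60 0 0;0 0 -110 0 0;0 0 -150 0 0;0 0 -170 0 0;0 0 -170 0 0;0 0 -170 0 0"
}}

```text
time: 38.3
ee_pos: [0.4245, -0.0328, 0.1986]
tcp_rot: [-180.0, 0.1, -3.2]
wrist_force: [-0.0, 0.3, 0.4]
opening: 0.0855
grasp_force: 0.0
```

```bash
python3 - <<'E'
from h import *
T=tool(); w=camera('wrist'); s=camera('scene'); d=camera('side'); cv2.imwrite('pics/w8.png',w); np.save('w8T.npy',T); print(T[:3,3],bot.get_obs()['tcp_rot'])
o=np.zeros((600,800,3),np.uint8); o[:420,:560]=w; o[:240,560:]=cv2.resize(s[180:310,330:460],(240,240),interpolation=2)
o[240:480,560:]=cv2.resize(d[70:180,220:330],(240,240),interpolation=2); cv2.imwrite('pics/m8.png',o)
E
```

```text
[ 0.42453002 -0.03280627  0.19863736] [-1.79997174e+02  1.01419017e-01 -3.21769403e+00]
```

View pics/m8.png

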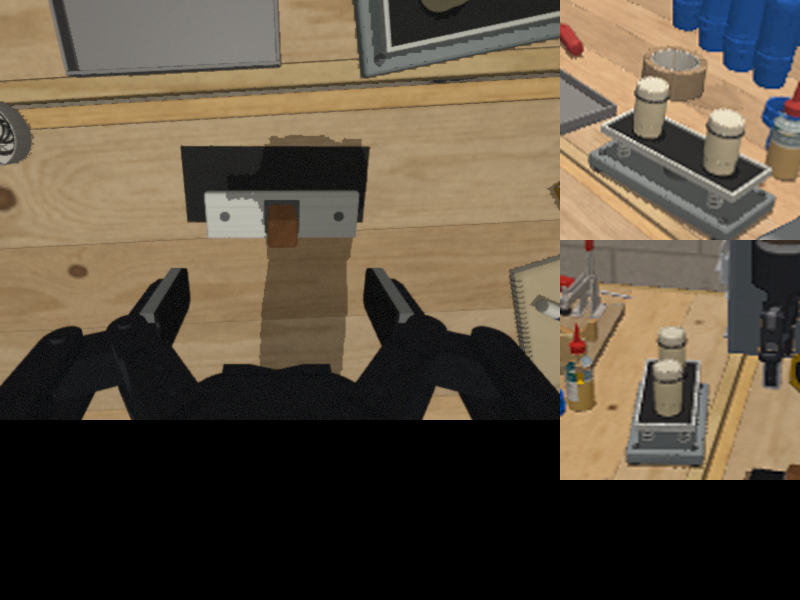

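The plate has risen and both cartridges are upright. But the tamper has been knocked towards the robot: its bar is at (206–358, 190–237), while the mat spans (182–369, 147–221). I'll measure and put it back.

```bash
python3 - <<'E'
from h import *
T=np.load('w8T.npy'); np.set_printoptions(precision=4,suppress=True)
for n,p,z in (('mat top edge',[(181,147),(370,147)],.002),('bar',[(205.5,191),(358.5,190.5),(356.5,237.5),(207,237.5)],.013)):
    q=px2w('wrist',p,[z]*len(p),T)[:,:2]; v=q[1]-q[0]
    print(n,q,q.mean(0),np.linalg.norm(np.roll(q,-1,0)-q,axis=1),'long',np.degrees(np.arctan2(v[1],v[0])))
print(px2w('wrist',[(283,232)],[.069],T))
print(px2w('wrist',[(65,73),(280,65),(62,0),(278,-2)],[0.02]*4,T))
E
```

```text
mat top edge [[ 0.4742  0.0697]
 [ 0.4626 -0.1385]] [ 0.4684 -0.0344] [0.2085 0.2085] long -93.19064113911416
bar [[ 0.4256  0.0463]
 [ 0.4167 -0.1243]
 [ 0.3598 -0.1236]
 [ 0.3696  0.0518]] [ 0.3929 -0.0374] [0.1708 0.0569 0.1756 0.0563] long -92.99395315234113
[[ 0.3943 -0.0376  0.069 ]]
[[ 0.5525  0.1661  0.02  ]
 [ 0.5478 -0.0433  0.02  ]
 [ 0.6128  0.1523  0.02  ]
 [ 0.6032 -0.0443  0.02  ]]
```

>>> {"fn": "send_rows", "kwargs": {
  "targets": "-15 3 40 0 0;-31 6 85 0 0;-31 6 125 0 0;-31 6 155 0 0;-31 6 170 0 0;-31 6 170 0 0;-31 6 170 0 0;-31 6 170 0 190;-31 6 170 0 190;-31 6 170 0 190;-31 6 170 0 190;-31 6 170 0 190;-31 6 170 0 190;-31 6 170 0 190;-31 6 170 0 190;-31 6 165 0 190;-31 6 155 0 190;-31 6 155 0 190"
}}

```text
time: 40.7
ee_pos: [0.394, -0.0371, 0.0456]
tcp_rot: [180.0, -0.1, -3.2]
wrist_force: [-0.9, -0.8, -1.9]
opening: 0.0295
grasp_force: 59.3
```

>>> {"fn": "send_rows", "kwargs": {
  "targets": "15 -2 0 0 190;32 -5 0 0 190;32 -5 0 0 190;32 -5 10 0 190;32 -5 13 0 190;32 -5 14 0 190;32 -5 15 0 190;32 -5 15.5 0 190;32 -5 15.5 0 190;32 -5 15.5 0 150;32 -5 15.5 0 100;32 -5 15.5 0 50;32 -5 15.5 0 0;32 -5 15.5 0 0;32 -5 15.5 0 0"
}}

```text
time: 42.58
ee_pos: [0.4258, -0.0339, 0.0292]
tcp_rot: [-180.0, 0.0, -3.2]
wrist_force: [0.2, -0.0, 0.7]
opening: 0.0853
grasp_force: 0.0
```

>>> {"fn": "send_rows", "kwargs": {
  "targets": "0 0 -20 0 0;0 0 -60 0 0;0 0 -110 0 0;0 0 -150 0 0;20 15 -170 -2 0;50 36 -170 -4 0;85 62 -170 -6 0;120 87 -170 -8 0;150 109 -170 -10 0;173 125 -170 -11 0;173 125 -170 -11 0;173 125 -170 -11 0"
}}

```text
time: 44.08
ee_pos: [0.5911, -0.1681, 0.1991]
tcp_rot: [-180.0, 0.0, 7.8]
wrist_force: [1.4, 0.0, 1.2]
opening: 0.0851
grasp_force: 0.0
```

```bash
python3 - <<'E'
from h import *
T=tool(); w=camera('wrist'); cv2.imwrite('pics/w9.png',w); print(T[:3,3],bot.get_obs()['tcp_rot'])
pr=w2px('wrist',[(.5915,-.1685,.134),(.607,-.2765,.134)],T); print(pr)
g=cv2.medianBlur(cv2.cvtColor(w,6),3)
c=cv2.HoughCircles(g,cv2.HOUGH_GRADIENT,1,40,param1=100,param2=15,minRadius=22,maxRadius=45)
c=c[0]; 
for p in pr:
    k=np.argsort(np.linalg.norm(c[:,:2]-p,axis=1))[:2]; print(c[k], px2w('wrist',c[k,:2],[.134]*len(k),T))
E
```

```text
[ 0.59106753 -0.1680932   0.19914374] [-1.79992980e+02  9.62708911e-03  7.78720451e+00]
[[276.78382426 226.69193458]
 [425.52530761 225.81843511]]
[[280.5 221.5  26.2]
 [342.5 285.5  23.8]] [[ 0.59588386 -0.17063527  0.134     ]
 [ 0.54960716 -0.22631207  0.134     ]]
[[420.5 221.5  27.5]
 [411.5 170.5  33.3]] [[ 0.60976886 -0.27189381  0.134     ]
 [ 0.64533147 -0.25514176  0.134     ]]
```

>>> {"fn": "send_rows", "kwargs": {
  "targets": "2 1.5 30 0 0;2 1.5 65 0 0;2 1.5 95 0 0;2 1.5 111 0 0;2 1.5 111 0 0;2 1.5 111 0 0;2 1.5 111 0 145;2 1.5 111 0 145;2 1.5 111 0 145;2 1.5 111 0 145;2 1.5 111 0 145;2 1.5 111 0 145;2 1.5 111 0 145;2 1.5 111 0 145;2 1.5 111 0 145",
  "newtons": 20
}}

```text
time: 46.0
ee_pos: [0.5937, -0.1696, 0.0883]
tcp_rot: [180.0, -0.0, 7.8]
wrist_force: [1.5, -0.4, 1.7]
opening: 0.0399
grasp_force: 24.2
```

>>> {"fn": "send_rows", "kwargs": {
  "targets": "0 0 -15 0 145;0 0 -45 0 145;0 0 -80 0 145;5 -30 -80 0 145;11 -70 -80 0 145;18 -115 -80 0 145;25 -160 -80 0 145;32 -200 -80 0 145;38 -240 -80 0 145;43 -265 -80 0 145;43 -272 -70 0 145;43 -272 -40 0 145;43 -272 -10 0 145;43 -272 20 0 145;43 -272 40 0 145;43 -272 48 0 145;43 -272 52 0 145;43 -272 54 0 145;43 -272 54 0 145;43 -272 54 0 145"
}}

```text
time: 48.5
ee_pos: [0.6014, 0.0952, 0.0349]
tcp_rot: [-179.5, -0.0, 8.8]
wrist_force: [0.1, -0.1, -0.3]
opening: 0.0397
grasp_force: 24.1
```

>>> {"fn": "send_rows", "kwargs": {
  "targets": "0 0 1 0 145;0 0 2 0 145;0 0 2.5 0 145;0 0 3 0 145;0 0 3 0 145;0 0 3 0 145"
}}

```text
time: 49.25
ee_pos: [0.6011, 0.0952, 0.0313]
tcp_rot: [-179.5, 0.0, 8.8]
wrist_force: [0.6, 0.2, 0.0]
opening: 0.0402
grasp_force: 24.2
```

```bash
python3 -c "
from h import *
o=bot.get_obs();print(o['q'],o['ee_pos'],o['tcp_rot'],o['wrist_force'],o['torque'])"
```

```text
[  8.78128497  13.73557172  -2.17511284  74.09217073   0.45868914
 179.94708101] [0.60106743 0.09515777 0.031289  ] [-1.79541308e+02  2.43164104e-03  8.83420226e+00] [0.55096751 0.17478876 0.01593257] [-0.01935077  0.0248934   0.03509367]
```

The last joint is at its range end here (q6 ≈ 180). I'll turn back by 12° before setting down.

>>> {"fn": "send_rows", "kwargs": {
  "targets": "0 0 -4 0 145;0 0 -4 -6 145;0 0 -4 -12 145;0 0 -4 -12 145;0 0 -4 -12 145;0 0 -2 -12 145;0 0 -1 -12 145;0 0 0 -12 145;0 0 0 -12 145"
}}

```text
time: 50.38
ee_pos: [0.6011, 0.0952, 0.0313]
tcp_rot: [-179.5, -0.1, 20.8]
wrist_force: [-0.7, 0.2, -0.9]
opening: 0.0399
grasp_force: 24.1
```

>>> {"fn": "send_rows", "kwargs": {
  "targets": "0 0 0.5 0 145;0 0 1 0 145;0 0 1.5 0 145;0 0 1.5 0 145;0 0 1.5 0 145"
}}

```text
time: 51.0
ee_pos: [0.6012, 0.0953, 0.0311]
tcp_rot: [-179.6, -0.2, 20.8]
wrist_force: [-4.5, -0.4, 10.4]
opening: 0.0402
grasp_force: 25.1
```

>>> {"fn": "send_rows", "kwargs": {
  "targets": "0 0 -1 0 145;0 0 -1 0 145;0 0 -1 0 125;0 0 -1 0 110;0 0 -1 0 75;0 0 -1 0 75;0 0 -1 0 75;0 0 -1 0 75;0 0 -20 0 75;0 0 -60 0 75;0 0 -110 0 75;0 0 -155 0 75;0 0 -155 0 75"
}}

```text
time: 52.62
ee_pos: [0.6028, 0.0941, 0.1907]
tcp_rot: [-179.6, -0.5, 20.8]
wrist_force: [-0.6, 0.5, -0.2]
opening: 0.0601
grasp_force: 0.0
```

>>> {"fn": "send_rows", "kwargs": {
  "targets": "-12 35 -10 0 0;-28 80 -10 0 0;-44 125 -10 0 0;-60 170 -10 0 0;-76 215 -10 0 0;-92 260 -10 0 0;-108 300 -10 0 0;-120 330 -10 0 0;-126 346 -10 0 0;-126 346 -10 0 0;-126 346 -10 0 0"
}}

```text
time: 54.0
ee_pos: [0.6067, -0.2732, 0.192]
tcp_rot: [-179.5, -0.1, 20.9]
wrist_force: [0.4, -0.0, 0.0]
opening: 0.0855
grasp_force: 0.0
```

```bash
python3 - <<'E'
from h import *
T=tool(); w=camera('wrist'); cv2.imwrite('pics/w10.png',w); print(T[:3,3],bot.get_obs()['tcp_rot'])
pr=w2px('wrist',[(.608,-.275,.134)],T); print(pr)
g=cv2.medianBlur(cv2.cvtColor(w,6),3)
c=cv2.HoughCircles(g,cv2.HOUGH_GRADIENT,1,40,param1=100,param2=15,minRadius=22,maxRadius=45)[0]
k=np.argsort(np.linalg.norm(c[:,:2]-pr[0],axis=1))[:3]; print(c[k], px2w('wrist',c[k,:2],[.134]*len(k),T))
E
```

```text
[ 0.60672918 -0.27321214  0.1919771 ] [-1.79541395e+02 -1.01482167e-01  2.09042941e+01]
[[279.62382338 230.22129805]]
[[283.5 227.5  28.5]
 [146.5 255.5  26.6]
 [340.5  40.5  24.5]] [[ 0.61092093 -0.27681868  0.134     ]
 [ 0.55416753 -0.1909048   0.134     ]
 [ 0.73269059 -0.26528863  0.134     ]]
```

>>> {"fn": "send_rows", "kwargs": {
  "targets": "1 3.5 30 0 0;1 3.5 65 0 0;1 3.5 90 0 0;1 3.5 105 0 0;1 3.5 105 0 0;1 3.5 105 0 0;1 3.5 105 0 145;1 3.5 105 0 145;1 3.5 105 0 145;1 3.5 105 0 145;1 3.5 105 0 145;1 3.5 105 0 145;1 3.5 105 0 145;1 3.5 105 0 145;1 3.5 105 0 145"
}}

```text
time: 55.92
ee_pos: [0.6086, -0.2764, 0.0869]
tcp_rot: [-179.6, -0.1, 20.8]
wrist_force: [0.8, -1.2, 1.7]
opening: 0.0398
grasp_force: 23.7
```

>>> {"fn": "send_rows", "kwargs": {
  "targets": "0 0 -15 0 145;0 0 -45 0 145;0 0 -80 0 145;10 -30 -80 0 145;24 -70 -80 0 145;40 -115 -80 0 145;55 -160 -80 0 145;70 -200 -80 0 145;83 -240 -80 0 145;92 -265 -80 0 145;94 -271 -70 0 145;94 -271 -40 0 145;94 -271 -10 0 145;94 -271 20 0 145;94 -271 40 0 145;94 -271 47 0 145;94 -271 51 0 145;94 -271 53 0 145;94 -271 53 0 145;94 -271 53 0 145"
}}

```text
time: 58.42
ee_pos: [0.6003, 0.0107, 0.0366]
tcp_rot: [-179.6, -0.1, 20.8]
wrist_force: [0.1, -0.2, -0.8]
opening: 0.0399
grasp_force: 23.7
```

>>> {"fn": "send_rows", "kwargs": {
  "targets": "0 0 1 0 145;0 0 2 0 145;0 0 2 0 145;0 0 2 0 145"
}}

```text
time: 58.92
ee_pos: [0.6, 0.0107, 0.0341]
tcp_rot: [-179.6, -0.1, 20.8]
wrist_force: [-1.1, 0.3, -0.3]
opening: 0.04
grasp_force: 23.7
```

>>> {"fn": "send_rows", "kwargs": {
  "targets": "0 0 1 0 145;0 0 2 0 145;0 0 3 0 145;0 0 3.5 0 145;0 0 3.5 0 145;0 0 3.5 0 145"
}}

```text
time: 59.68
ee_pos: [0.6, 0.0108, 0.0306]
tcp_rot: [-179.5, -0.1, 20.8]
wrist_force: [0.2, 0.2, -1.4]
opening: 0.0401
grasp_force: 23.7
```

>>> {"fn": "send_rows", "kwargs": {
  "targets": "0 0 0.5 0 145;0 0 1 0 145;0 0 1 0 145;0 0 1 0 145"
}}

```text
time: 60.18
ee_pos: [0.6001, 0.0108, 0.03]
tcp_rot: [-179.6, -0.1, 20.8]
wrist_force: [-0.8, 0.6, 3.7]
opening: 0.0404
grasp_force: 24.0
```

Touched down gently. Now I'll release, rise clear and take a last look.

>>> {"fn": "send_rows", "kwargs": {
  "targets": "0 0 0 0 145;0 0 0 0 125;0 0 0 0 110;0 0 0 0 75;0 0 0 0 75;0 0 0 0 75;0 0 0 0 75;0 0 -20 0 75;0 0 -60 0 75;0 0 -110 0 75;0 0 -160 0 75;-50 0 -200 0 75;-90 0 -220 0 75;-90 0 -220 0 75;-90 0 -220 0 75"
}}

```text
time: 62.05
ee_pos: [0.5165, -0.023, 0.2492]
tcp_rot: [-179.6, -0.1, 20.8]
wrist_force: [-0.8, -0.3, -0.0]
opening: 0.0602
grasp_force: 0.0
```

```bash
python3 - <<'E'
from h import *
T=tool(); w=camera('wrist'); s=camera('scene'); d=camera('side'); print(T[:3,3]); np.save('w11T.npy',T); cv2.imwrite('pics/w11.png',w)
o=np.zeros((600,800,3),np.uint8); o[:330,:440]=cv2.resize(w,(440,330)); o[:300,440:]=cv2.resize(s[165:290,240:390],(360,300),interpolation=2)
o[300:,440:]=cv2.resize(d[110:270,190:350],(360,300),interpolation=2); o[330:,:430]=cv2.resize(s[180:310,250:457],(430,270),interpolation=2); cv2.imwrite('pics/m11.png',o)
E
```

```text
[ 0.51646287 -0.02296034  0.24921362]
```

View pics/m11.png

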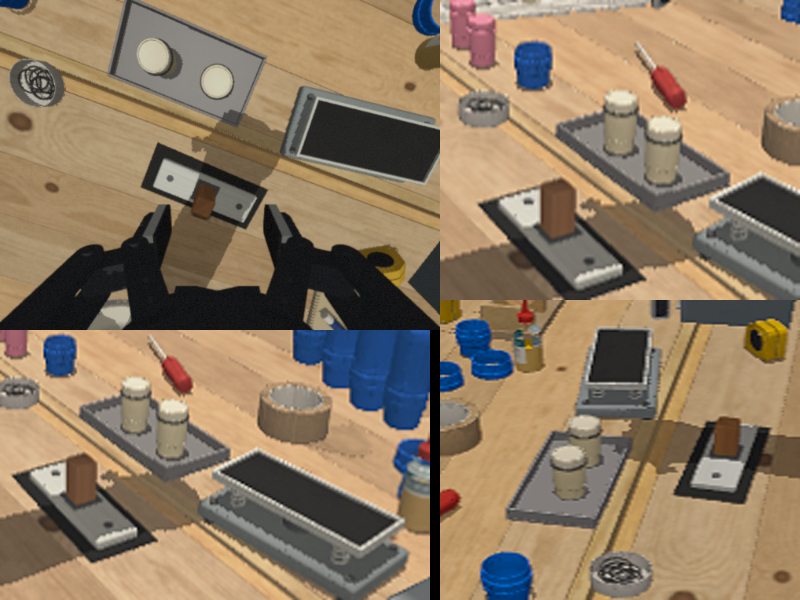

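Both cartridges stand upright in the grey tray, at (153,57) and (217,82) in the wrist view. The tamper lies centred along the mat and the plate is up and empty. The bottle and tin have not moved, and the arm is clear.

```bash
python3 -c "
from workcell import ticket
print(ticket.job_done())"
```

```text
the job is handed in; nothing more can be done
None
```

I pressed both cream cartridges (only two were present) and stood them in the grey tray, put the tamper back along the mat after it got knocked aside once, left the bottle part and tin where they stood, and handed the job in at about 62 s; no verdict came back.

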